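# Cull the short pins, then draw and hold the pin loader's shutter

## Robot

A 6-joint arm with a two-finger parallel gripper is mounted at the origin on a cart in front of the work surface, level with it; the furniture and walls round the work are solid. World frame = base frame: x ahead of the robot, y to its left, z up, the work surface at z = 0. Lengths are in m, angles in rad, forces in N, time in s.
With the tool pointing down it reaches from about 0.35 to 0.95 m from the base axis. Payload 17.4 kg.
Tool frame: the origin (TCP) lies on the centre line of the jaws, within the pads' length; the fingertips stand robot.tip_extent ahead of it and the grasp point (between the pads) lies 6 mm ahead of it (robot.tip_extent is the distance from the TCP to the fingertips, in m); z points along the fingers, y is the line along which they close (so a half turn about z gives the same grasp; the last joint's range is limited). The gripper opens to 93 mm and grips with 3 to 60 N. Pads are 15 mm wide; open, the fingers measure 128 mm over their backs; the gripper's body (75 mm by 188 mm) begins 65 mm behind the grasp point.
Start: joints at [1.218, 0.116, 1.442, -0, 1.584, -0.038], TCP at [0.209, 0.642, 0.244] pointing down, gripper open.
Joint ranges: [-2.83, 2.83], [-0.83, 2.19], [0.07, 2.5], [-1.14, 4.28], [0.01, 3], [-2.97, 2.97]. Speed limits (rad/s): [1.89, 1.89, 2.22, 3.14, 3.14, 3.14].

## Interface

Orientations are given as [roll, pitch, yaw] about the fixed x, y, z axes, in that order (R = Rz(yaw) Ry(pitch) Rx(roll)).
In Python, from rig import robot gives the robot as it stands.
- The arm moves only by the tool drive_tool, never from a script. Its argument "rows" is a list of rows, each an object of numbers: "x", "y", "z": the shift along the world's x, y, z scaled (see below); "turn": the turn about the world's z scaled (see below). In form: [{"x": .., "y": .., "z": .., "turn": ..}, ...]. A call has exactly 5 rows; each row shifts and turns the commanded pose from where the row before left it; what a row does not reach is not made up. The controller multiplies each number of a shift by 20 mm and each number of a turn by 6 degrees. A row lasts 1/8 s, in which the tool goes at most 62.5 mm and 10.7 degrees, less where a joint would pass 70% of its speed; a pose out of reach is approached as far as the arm can. A call with a number of a shift or a turn outside -1 to 1 is refused whole. A call with a gripper value outside its range is refused whole. "claw" is the opening, from 0 (shut) to 1 (fully open), set as the call begins (left out, the last holds). The fingers move at their own pace and stop on an object; "squeeze" is the grip in N (left out, the last holds). Time passes only in rows, so rows that do not move let the fingers close, or fill a call up. It gives the time, the measured TCP pose, the force, the opening and the grip force at its end, in the units of the state.
- robot.sense(): the state, without advancing time (a new reading comes with each control period).
- robot.camera(name): name is "scene" or "top" or "wrist"; returns a dict with "color" (384x512x3 uint8, red, green, blue), "z_map" (384x512 float32, m along the optical axis (not along the pixel's ray), 0 where there is no reading), "vertical_fov" (degrees; the focal length in pixels is half the picture's height over the tangent of half this angle, whatever the lens; pixels are square), "cx", "cy" (the principal point, pixels), "xyz" and "attitude" of the camera in the world; the wrist camera has in their place "T_tool_cam" (4x4, takes a point from camera to tool coordinates, whose origin is the TCP and whose axes are the flange's). Camera axes: x right, y down, z forward; pixel columns grow to the right and rows downward; lengths in m; the calibration is good to about 2 mm. The wrist camera is an equidistant fisheye: a pixel r from the principal point sees the ray r / f radians off the axis. A picture is of the moment at which its call begins: read the wrist's pose just before it.
- robot.finish_job(): hands the job in; it is judged then, once.
Trained networks look in a picture, given as the dict that the camera call returned (one of the last four; its "shot" number tells which), for a name from the list of things; names that differ only in an ending like _2 or _b are one class to them, and where a whole thing is asked for, a point or a joint stands for the part that bears it (a point fixed in the world has none). Each returns a list of dicts, best first, with "conf" (0 to 1); they miss things now and then, are a little off and sometimes report something else, mostly with a low value. They report only what shows in the picture. A call takes as long as a camera call.
- robot.outline_of(picture, name): "region" (384x512 bool, what is visible of it) and "location" ([row, column] in pixels, amid what is visible of it).
The state is a dict: "time": time; "joints": joint angles; "qd": joint speeds; "joint_torque": joint torques, N m; "tcp_pos": TCP position; "orientation": TCP orientation; "force": force on the tool from outside, world axes, zero at the start; "ft_torque": the same for the moment, N m; "grip_width": finger opening in m; "grasp_force": force on a finger pad.
Only numpy, scipy, OpenCV 4.12 (cv2) and the standard library are available. Lean on these libraries where they do the work, as an engineer would, in place of code of your own. Each camera call takes 0.05 s, during which the arm holds its last target. There are 200 camera calls.

## Task

The pin loader on the bench is charged with six moulded pins, two of them moulded short: take the two short ones out, drop them in the blue tub of scrap pins and leave the full-length pins standing in their holes. Then pull the shutter out by its black knob, against its spring, until the line across it meets the lines on the side rails, so that the four good pins drop into the jig beneath. Finish like that, gripping the knob and keeping the shutter at the mark: it must not spring back on the pins.

Things in the scene. Friction and masses are not known exactly. Their poses are not given: they have to be found in the camera images.
- loader: Fixed pin loader: dark base 72 x 315 x 6 mm (loader y -184 to 131 mm), on it a metal body 56 x 208 mm; its top, the 10 mm guide plate, is 39 mm above the bench. Origin on the bench under the middle of the row; z up. Six holes 11.5 mm wide at x = 0, y = -80, -48, -16, 16, 48, 80 mm. Shutter tongue and knob stick out at the -y end, spring housing (36 mm high) at the +y end.
- shutter: Steel strip 40 x 3 mm sliding under the guide plate, with the knob; the pins stand on it. Origin 25 mm above the loader's when home. Drawn 16 mm along loader -y, to the mark, its slots come under the holes and pins drop into the white jig beneath (bore floor 9 mm above the bench); they then stand across the slots. Stop at 26 mm. Spring pull: 6 N at home, 9 N at the mark.
- pull_knob (a point): Upright round black knob on the shutter's tongue: 18 mm across from 8 to 28 mm above its foot, 32 mm high. The point is the middle of its foot, on the tongue 28 mm above the bench (side rails level with it, 28 mm to either side); with the shutter home at x = 0, y = -159 mm of the loader, 55 mm beyond the end of the guide plate. Moves with the shutter.
- shutter_line (a point): Black line across the shutter's tongue, at its middle; it moves with the shutter. At home it is 16 mm short of open_mark; at the mark the two coincide.
- open_mark (a point): Middle between the two black lines on the side rails, one either side of the tongue (fixed to the loader).
- good_1: Full-length pink pin with white stem and head, 33 mm long: flange 10.5 mm across at the foot, body 8 mm up to 21 mm, stem and head 6 mm. Stands in any of the six holes, foot 28 mm and top 61 mm above the bench (22 mm above the guide plate); once dropped, foot at 9 mm. Origin: centre of its foot, z along the pin.
- good_2: Full-length pink pin with white stem and head, 33 mm long: flange 10.5 mm across at the foot, body 8 mm up to 21 mm, stem and head 6 mm. Stands in any of the six holes, foot 28 mm and top 61 mm above the bench (22 mm above the guide plate); once dropped, foot at 9 mm. Origin: centre of its foot, z along the pin.
- good_3: Full-length pink pin with white stem and head, 33 mm long: flange 10.5 mm across at the foot, body 8 mm up to 21 mm, stem and head 6 mm. Stands in any of the six holes, foot 28 mm and top 61 mm above the bench (22 mm above the guide plate); once dropped, foot at 9 mm. Origin: centre of its foot, z along the pin.
- good_4: Full-length pink pin with white stem and head, 33 mm long: flange 10.5 mm across at the foot, body 8 mm up to 21 mm, stem and head 6 mm. Stands in any of the six holes, foot 28 mm and top 61 mm above the bench (22 mm above the guide plate); once dropped, foot at 9 mm. Origin: centre of its foot, z along the pin.
- short_1: Short pin, 24 mm long: like the others (flange 10.5 mm, body 8 mm across up to 21 mm) but with only a 3 mm stub of stem and no head. Stands in another of the six holes, foot 28 mm above the bench, top at 52 mm (13 mm above the guide plate, of which 10 mm is body to grip). Origin: centre of its foot, z along the pin.
- short_2: Short pin, 24 mm long: like the others (flange 10.5 mm, body 8 mm across up to 21 mm) but with only a 3 mm stub of stem and no head. Stands in another of the six holes, foot 28 mm above the bench, top at 52 mm (13 mm above the guide plate, of which 10 mm is body to grip). Origin: centre of its foot, z along the pin.
- scrap_tub: Loose blue open tub with pink pins in it, 65 (x) x 115 (y) x 42 mm high, 2 mm walls (the -x wall 30 mm high), inner floor 2 mm above the bench. Origin under its middle, on the bench.

How it is judged:
On the way:
1. both short pins lie in the scrap tub, the shutter still home and the four good pins still standing in the loader (x of short_1 in the frame of scrap_tub between -0.031 and 0.031 m and y of short_1 in the frame of scrap_tub between -0.057 and 0.057 m and z of short_1 in the frame of scrap_tub between -0.003 and 0.035 m and x of short_2 in the frame of scrap_tub between -0.031 and 0.031 m and y of short_2 in the frame of scrap_tub between -0.057 and 0.057 m and z of short_2 in the frame of scrap_tub between -0.003 and 0.035 m and y of shutter_line in the frame of open_mark above 0.012 m and z of good_1 in the frame of loader between 0.024 and 0.034 m and z of good_2 in the frame of loader between 0.024 and 0.034 m and z of good_3 in the frame of loader between 0.024 and 0.034 m and z of good_4 in the frame of loader between 0.024 and 0.034 m), for 0.2 s.
At the end, for the whole second after the job is handed in: The shutter is held by the fingers on its knob (at least 2 N on the knob), steady, its line within 3 mm of the mark; all four good pins have dropped upright into the bores of the jig; both short pins lie in the scrap tub (x of short_1 in the frame of scrap_tub between -0.031 and 0.031 m and y of short_1 in the frame of scrap_tub between -0.057 and 0.057 m and z of short_1 in the frame of scrap_tub between -0.003 and 0.035 m and x of short_2 in the frame of scrap_tub between -0.031 and 0.031 m and y of short_2 in the frame of scrap_tub between -0.057 and 0.057 m and z of short_2 in the frame of scrap_tub between -0.003 and 0.035 m and x of good_1 in the frame of loader between -0.003 and 0.003 m and z of good_1 in the frame of loader between 0.006 and 0.0125 m and y of good_1 in the frame of loader between -0.09 and 0.09 m and angle between each of good_1, good_2, good_3, good_4's own z axis and vertical below 0.2 rad and x of good_2 in the frame of loader between -0.003 and 0.003 m and z of good_2 in the frame of loader between 0.006 and 0.0125 m and y of good_2 in the frame of loader between -0.09 and 0.09 m and x of good_3 in the frame of loader between -0.003 and 0.003 m and z of good_3 in the frame of loader between 0.006 and 0.0125 m and y of good_3 in the frame of loader between -0.09 and 0.09 m and x of good_4 in the frame of loader between -0.003 and 0.003 m and z of good_4 in the frame of loader between 0.006 and 0.0125 m and y of good_4 in the frame of loader between -0.09 and 0.09 m and y of shutter_line in the frame of open_mark between -0.003 and 0.003 m and linear speed of shutter below 0.01 m/s and contact force between the fingers and shutter above 2 N); the arm keeps its last pose, push and grip.
It fails at once if a good pin is lifted out of its hole (z of any of good_1, good_2, good_3, good_4 in the frame of loader above 0.042 m).
It fails at once if the scrap tub is tipped (angle between scrap_tub's own z axis and vertical above 0.5 rad).
It also fails if it takes over 51 s, if anything falls off the work surface, if the arm or the gripper's body presses on something with over 40 N, if the wrist force passes 120 N, or if a joint passes its speed limit or range.

## Working session

There is one attempt and no reset: what is moved stays moved. The work goes in short steps, Python scripts to look and compute and a tool call to move; the robot and the scene stay as the last step left them, time stands still between calls to the robot, and variables do not carry over. Pictures are saved under pics/ and viewed, at most 10 in all, crops included, and the job is handed in when it is done.

Besides the shell and the picture viewer there is one more tool, called after "Request:" by a JSON object that holds its "fn" and its "kwargs", one argument or row to a line. drive_tool: Moves the arm, as the interface text tells. Its arguments: {"type":"object","properties":{"rows":{"type":"array","items":{"type":"object","properties":{"x":{"type":"number","minimum":-1,"maximum":1},"y":{"type":"number","minimum":-1,"maximum":1},"z":{"type":"number","minimum":-1,"maximum":1},"turn":{"type":"number","minimum":-1,"maximum":1}}}},"claw":{"type":"number"},"squeeze":{"type":"number"}},"required":["rows"]}

```bash
mkdir -p pics; cat > h.py <<'E'
import numpy as np, cv2
from scipy.spatial.transform import Rotation as R
from rig import robot
def rot(a):
    a=np.array(a); return a if a.shape==(3,3) else R.from_euler('xyz',a).as_matrix()
def cloud(p):
    z=p['z_map'];h,w=z.shape;f=h/2/np.tan(np.radians(p['vertical_fov'])/2)
    v,u=np.mgrid[:h,:w]
    P=np.stack([(u-p['cx'])*z/f,(v-p['cy'])*z/f,z],-1)
    P=P@rot(p['attitude']).T+np.array(p['xyz']); P[z==0]=np.nan
    return P
E
python3 - <<'E'
from h import *
print(robot.tip_extent, robot.sense())
for n in ['top','scene']:
    p=robot.camera(n); print(n,p['xyz'],p['attitude'],p['vertical_fov'])
    cv2.imwrite(f'pics/{n}.png',p['color'][...,::-1]); P=cloud(p); np.save(n,P)
    for k in ['loader','shutter','pull_knob','good_1','short_1','scrap_tub','shutter_line']:
        for d in robot.outline_of(p,k):
            q=P[d['region']]; print(k,round(d['conf'],2),np.round(d['location']),d['region'].sum(),np.nanmedian(q,0).round(4),np.nanmin(q,0).round(3),np.nanmax(q,0).round(3))
E
```

```text
0.025 {'time': 0.0, 'joints': array([ 1.21817945e+00,  1.16488614e-01,  1.44227539e+00, -3.37875131e-05,
        1.58401816e+00, -3.78357320e-02]), 'qd': array([ 0.00097952,  0.00021996,  0.00086908, -0.00051624,  0.00147224,
        0.00021904]), 'joint_torque': array([-7.32848457e-04, -7.21273756e+01, -6.22598076e+01,  7.79898930e-02,
        2.38797156e-02, -1.45443892e-04]), 'tcp_pos': array([0.20896206, 0.64164642, 0.24289711]), 'orientation': array([-3.14040271e+00, -1.12345389e-05,  2.82681108e+00]), 'force': array([0.12883265, 0.4657897 , 0.09281528]), 'ft_torque': array([ 0.01034455, -0.043229  , -0.02021785]), 'grasp_force': 0.0, 'grip_width': 0.09299851526363584}
top [0.47167608 0.1502811  0.88849789] [-3.01920316  0.03254591 -1.54697255] 49.70166553689775
loader 0.81 [227. 247.] 4999 [0.4978 0.1924 0.0381] [ 0.424  0.037 -0.003] [0.576 0.356 0.063]
loader 0.15 [242. 297.] 658 [0.4697 0.0889 0.029 ] [0.444 0.05  0.004] [0.496 0.124 0.063]
shutter 0.63 [240. 298.] 628 [0.4696 0.0872 0.0291] [0.444 0.052 0.005] [0.496 0.124 0.063]
pull_knob 0.76 [243. 299.] 634 [0.47  0.089 
[... 488 characters left out ...]
-0.00561816 -2.25483514] 44.15164833332951
loader 0.8 [208. 244.] 5355 [0.4885 0.2269 0.0258] [ 0.423  0.035 -0.003] [0.604 0.357 0.058]
shutter 0.74 [188. 312.] 424 [0.463  0.0769 0.0264] [ 0.441  0.021 -0.002] [0.523 0.13  0.058]
pull_knob 0.63 [188. 314.] 457 [0.463  0.0772 0.0262] [ 0.441  0.    -0.003] [0.529 0.131 0.058]
good_1 0.6 [195. 232.] 25 [0.5096 0.2383 0.0453] [0.506 0.236 0.037] [0.512 0.241 0.056]
good_1 0.43 [191. 278.] 29 [0.4842 0.1457 0.0458] [0.48  0.143 0.038] [0.49  0.148 0.056]
good_1 0.38 [193. 245.] 63 [0.5016 0.2064 0.0429] [ 0.498  0.133 -0.003] [0.595 0.211 0.06 ]
shutter_line 0.78 [188. 310.] 430 [0.4628 0.0767 0.0264] [ 0.441  0.013 -0.002] [0.523 0.13  0.058]
```

```bash
python3 - <<'E'
import cv2,numpy as np
a=cv2.imread('pics/top.png')[120:300,180:400];b=cv2.imread('pics/scene.png')[130:280,150:350]
a=cv2.resize(a,(660,540),interpolation=cv2.INTER_CUBIC);b=cv2.resize(b,(800,600),interpolation=cv2.INTER_CUBIC)
cv2.imwrite('pics/a.png',a);cv2.imwrite('pics/b.png',b)
P=np.load('top.npy')
# guide plate top: z 0.036-0.042
m=(abs(P[...,2]-.039)<.004)&(P[...,0]>.40)&(P[...,0]<.6)&(P[...,1]>.0)&(P[...,1]<.38)
r=cv2.minAreaRect(P[m][:,:2].astype(np.float32)*1000);print(r,m.sum(),np.median(P[m],0))
m=cv2.morphologyEx(m.astype('u1'),cv2.MORPH_OPEN,np.ones((5,5)))>0
r=cv2.minAreaRect(P[m][:,:2].astype(np.float32)*1000);print(r,m.sum())
m=(P[...,2]>.05)&(P[...,2]<.07)&(P[...,0]>.40)&(P[...,0]<.6)&(P[...,1]>.0)&(P[...,1]<.38)
n,l,s,c=cv2.connectedComponentsWithStats(m.astype('u1'))
for i in range(1,n): print(c[i].round(),s[i][4],P[l==i].mean(0).round(4))
m=(P[...,2]>.02)&(P[...,2]<.055)&(P[...,0]>.6)&(P[...,0]<.74)&(P[...,1]>-.08)&(P[...,1]<.11)
r=cv2.minAreaRect(P[m][:,:2].astype(np.float32)*1000);print('tub',r,m.sum())
E
```

```text
((515.3533325195312, 248.40280151367188), (265.5896911621094, 66.42950439453125), 71.36736297607422) 2744 [0.50801801 0.22739441 0.03978746]
((508.4889221191406, 229.22161865234375), (223.23223876953125, 55.72282409667969), 74.57459259033203) 2297
[165. 182.] 8 [0.5863 0.3644 0.0521]
[195. 211.] 11 [0.5273 0.2982 0.0599]
[211. 215.] 9 [0.5194 0.2678 0.0515]
[225. 220.] 10 [0.5104 0.2369 0.0597]
[240. 224.] 10 [0.5024 0.2067 0.0617]
[256. 229.] 8 [0.493  0.1757 0.0519]
[271. 233.] 9 [0.4854 0.1448 0.0611]
[309. 245.] 65 [0.4643 0.0692 0.0594]
tub ((676.4491577148438, -6.990203857421875), (68.0837173461914, 176.84664916992188), 19.927141189575195) 728
```

View pics/a.png

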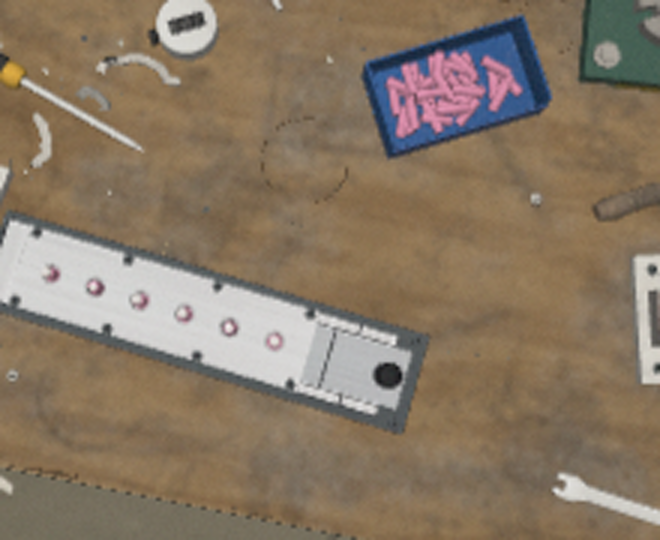

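View pics/b.png

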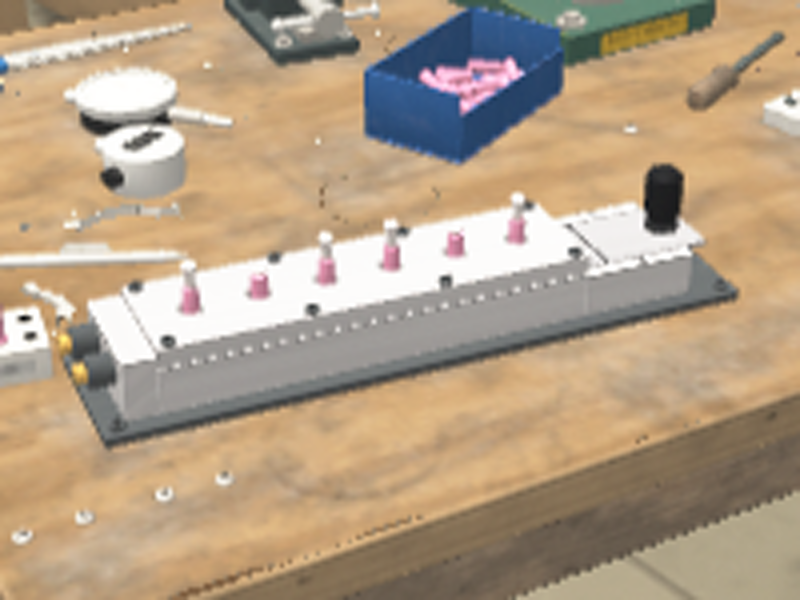

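The top view shows the row of pins, with the shutter knob at crop (388,375) and the tub around (457,85). The scene view shows the short pins second from each end: (260,285) and (456,243), which are holes y=+48 and y=-48. Next I move over the first one.

Request:
{"fn": "drive_tool", "kwargs": {
  "rows": [
    {"x": 0.775,"y": -0.935,"z": 0,"turn": -0.7275},
    {"x": 0.775,"y": -0.935,"z": 0,"turn": -0.7275},
    {"x": 0.775,"y": -0.935,"z": 0,"turn": -0.7275},
    {"x": 0.775,"y": -0.935,"z": 0,"turn": -0.7275},
    {"x": 0.775,"y": -0.935,"z": 0,"turn": -0.7275}
  ],
  "claw": 0.3,
  "squeeze": 12
}}

```text
time: 1.42
tcp_pos: [0.2869, 0.5477, 0.2437]
orientation: [3.141, -0.0, 2.443]
force: [0.1, 0.2, 0.4]
grip_width: 0.0476
grasp_force: 0.0
```

Request:
{"fn": "drive_tool", "kwargs": {
  "rows": [
    {"x": 0.775,"y": -0.935,"z": 0,"turn": -0.7275},
    {"x": 0.775,"y": -0.935,"z": 0,"turn": -0.7275},
    {"x": 0.775,"y": -0.935,"z": 0,"turn": -0.7275},
    {"x": 0.775,"y": -0.935,"z": 0,"turn": -0.7275},
    {"x": 0.775,"y": -0.935,"z": 0,"turn": -0.7275}
  ]
}}

```text
time: 2.05
tcp_pos: [0.3644, 0.4542, 0.2438]
orientation: [3.141, -0.0, 2.062]
force: [-0.5, 0.1, -0.1]
grip_width: 0.0277
grasp_force: 0.0
```

Request:
{"fn": "drive_tool", "kwargs": {
  "rows": [
    {"x": 0.775,"y": -0.935,"z": -0.5,"turn": -0.7275},
    {"x": 0.775,"y": -0.935,"z": -0.5,"turn": -0.7275},
    {"x": 0.775,"y": -0.935,"z": -0.5,"turn": -0.7275},
    {"x": 0.775,"y": -0.935,"z": -0.5,"turn": -0.7275},
    {"x": 0.775,"y": -0.935,"z": -0.5,"turn": -0.7275}
  ]
}}

```text
time: 2.68
tcp_pos: [0.442, 0.3607, 0.1934]
orientation: [3.141, -0.0, 1.682]
force: [0.5, 0.1, -0.5]
grip_width: 0.028
grasp_force: 0.0
```

Request:
{"fn": "drive_tool", "kwargs": {
  "rows": [
    {"x": 0.775,"y": -0.935,"z": -0.5,"turn": -0.7275},
    {"x": 0.775,"y": -0.935,"z": -0.5,"turn": -0.7275},
    {"x": 0.775,"y": -0.935,"z": -0.5,"turn": -0.7275},
    {"x": 0.775,"y": -0.935,"z": -0.5,"turn": -0.7275},
    {"x": 0.775,"y": -0.935,"z": -0.5,"turn": -0.7275}
  ]
}}

```text
time: 3.3
tcp_pos: [0.5195, 0.2672, 0.1435]
orientation: [3.141, -0.0, 1.301]
force: [0.1, 0.3, -0.6]
grip_width: 0.0279
grasp_force: 0.0
```

```bash
cat >> h.py <<'E'
def wcloud(p,s):
    z=p['z_map'];h,w=z.shape;f=h/2/np.tan(np.radians(p['vertical_fov'])/2)
    v,u=np.mgrid[:h,:w]; a=u-p['cx'];b=v-p['cy'];r=np.hypot(a,b)+1e-9;t=np.tan(np.minimum(r/f,1.5))
    C=np.stack([a/r*t*z,b/r*t*z,z],-1); T=np.array(p['T_tool_cam'])
    P=(C@T[:3,:3].T+T[:3,3])@rot(s['orientation']).T+s['tcp_pos']; P[(z==0)|(r/f>1.3)]=np.nan
    return P
E
python3 - <<'E'
from h import *
s=robot.sense();p=robot.camera('wrist');P=wcloud(p,s);np.save('w',P)
print(s['time'],s['tcp_pos'],s['orientation'],s['joints'],s['grip_width'],p['vertical_fov'],np.array(p['T_tool_cam']).round(3))
cv2.imwrite('pics/w1.png',p['color'][...,::-1])
for k in ['good_1','short_1','pull_knob']:
    for d in robot.outline_of(p,k):
        q=P[d['region']];q=q[q[:,2]>np.nanmax(q[:,2])-.008]; print(k,round(d['conf'],2),np.round(d['location']),d['region'].sum(),np.nanmean(q,0).round(4))
H=np.array([[.5273,.2982],[.5194,.2678],[.5104,.2369],[.5024,.2067],[.493,.1757],[.4854,.1448]]);y=np.array([80,48,16,-16,-48,-80])/1000
c=np.polyfit(y,H,1);print(c,np.degrees(np.arctan2(c[0][1],c[0][0])),(np.outer(y,c[0])+c[1]-H).round(4))
p=robot.camera('top');Q=cloud(p)
d=robot.outline_of(p,'scrap_tub')[0]['region'];q=Q[d];q=q[q[:,2]>.025]
print(cv2.minAreaRect(q[:,:2].astype(np.float32)*1000))
E
```

```text
3.3 [0.51948929 0.26717914 0.14345381] [ 3.14141448e+00 -1.42951095e-04  1.30064247e+00] [ 4.31368038e-01 -3.64413598e-02  1.76223416e+00 -5.86247320e-06
  1.41557150e+00  7.01522811e-01] 0.027903062751364515 65.70646984690485 [[-0.    -0.96  -0.281  0.079]
 [ 1.    -0.     0.     0.   ]
 [-0.    -0.281  0.96  -0.142]
 [ 0.     0.     0.     1.   ]]
good_1 0.67 [162. 254.] 167 [0.5296 0.2991 0.061 ]
good_1 0.63 [332. 255.] 343 [0.4751 0.103  0.0283]
good_1 0.5 [266. 254.] 154 [0.5039 0.2075 0.0608]
good_1 0.47 [236. 255.] 166 [0.513  0.2377 0.0609]
short_1 0.44 [200. 254.] 114 [0.5213 0.2693 0.0501]
pull_knob 0.69 [334. 254.] 355 [0.4751 0.1029 0.0283]
[[0.26491071 0.95848214]
 [0.50631667 0.22168333]] 74.54996468200795 [[ 0.0002  0.0002]
 [-0.0004 -0.0001]
 [ 0.0002  0.0001]
 [-0.0003 -0.0004]
 [ 0.0006 -0.    ]
 [-0.0003  0.0002]]
((666.3244018554688, 21.080238342285156), (65.49666595458984, 115.78639221191406), 18.041650772094727)
```

View pics/w1.png

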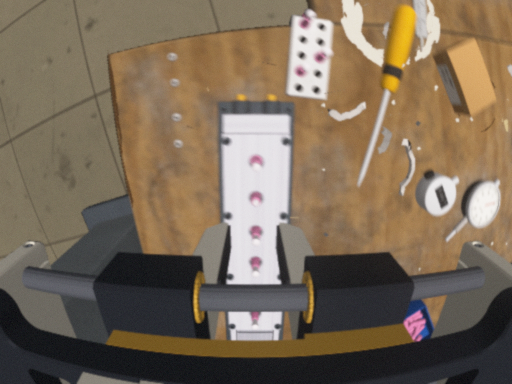

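The wrist view shows the pins in line with the jaws at columns 254–256. The short pin is at (200,254), within 2 mm of the top camera's fit, so I descend.

Request:
{"fn": "drive_tool", "kwargs": {
  "rows": [
    {"x": 0.055,"y": 0.05,"z": -1},
    {"z": -1},
    {"z": -1},
    {"z": -0.85},
    {}
  ]
}}

```text
invalid input
```

Request:
{"fn": "drive_tool", "kwargs": {
  "rows": [
    {},
    {},
    {},
    {},
    {}
  ],
  "claw": 0,
  "squeeze": 12
}}

```text
invalid input
```

Request:
{"fn": "drive_tool", "kwargs": {
  "rows": [
    {"x": 0.055,"y": 0.05,"z": -1,"turn": 0},
    {"x": 0,"y": 0,"z": -1,"turn": 0},
    {"x": 0,"y": 0,"z": -1,"turn": 0},
    {"x": 0,"y": 0,"z": -0.85,"turn": 0},
    {"x": 0,"y": 0,"z": 0,"turn": 0}
  ]
}}

```text
time: 4.22
tcp_pos: [0.52, 0.2688, 0.0655]
orientation: [-3.141, 0.0, 1.303]
force: [-0.2, -0.8, -0.1]
grip_width: 0.0275
grasp_force: 0.0
```

Request:
{"fn": "drive_tool", "kwargs": {
  "rows": [
    {"x": 0,"y": 0,"z": 0,"turn": 0},
    {"x": 0,"y": 0,"z": 0,"turn": 0},
    {"x": 0,"y": 0,"z": 0,"turn": 0},
    {"x": 0,"y": 0,"z": 0,"turn": 0},
    {"x": 0,"y": 0,"z": 0,"turn": 0}
  ],
  "claw": 0,
  "squeeze": 12
}}

```text
time: 4.85
tcp_pos: [0.5201, 0.2688, 0.0667]
orientation: [3.142, -0.0, 1.303]
force: [0.3, -0.0, -0.6]
grip_width: 0.0067
grasp_force: 12.0
```

Request:
{"fn": "drive_tool", "kwargs": {
  "rows": [
    {"x": 0,"y": 0,"z": 0.5,"turn": 0},
    {"x": 0,"y": 0,"z": 0.5,"turn": 0},
    {"x": 0,"y": 0,"z": 1,"turn": 0},
    {"x": 0,"y": 0,"z": 1,"turn": 0},
    {"x": 0,"y": 0,"z": 0.5,"turn": 0}
  ]
}}

```text
time: 5.48
tcp_pos: [0.5206, 0.269, 0.1389]
orientation: [3.14, -0.001, 1.303]
force: [-0.4, 0.5, -0.9]
grip_width: 0.0067
grasp_force: 12.0
```

```bash
python3 - <<'E'
from h import *
p=robot.camera('scene');s=robot.sense();print(s['tcp_pos'],s['grip_width'],s['grasp_force'])
c=cv2.resize(p['color'][110:240,170:330,::-1],(738,600),interpolation=cv2.INTER_CUBIC)
cv2.imwrite('pics/s2.png',c)
E
```

```text
[0.52072379 0.26913007 0.13952801] 0.006723207543887124 11.982872039079666
```

View pics/s2.png

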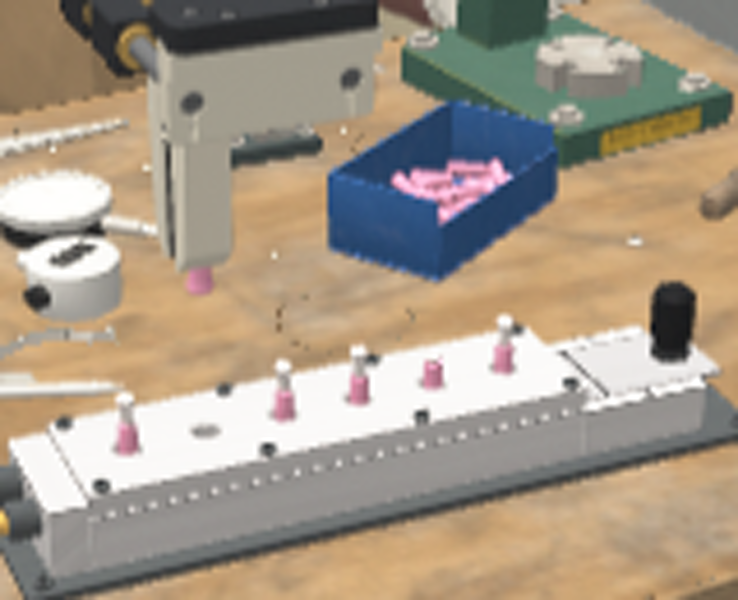

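The short pin is held in the jaws at (200,280), and its hole at (205,430) is empty. The other pins are untouched. Before moving to the tub I check what stands near it.

```bash
python3 - <<'E'
import numpy as np
P=np.load('top.npy').reshape(-1,3)
for h in (.05,.08,.1,.13):
    q=P[(P[:,0]>.56)&(P[:,0]<.85)&(P[:,1]>-.16)&(P[:,1]<.16)&(P[:,2]>h)];print(h,len(q),q.min(0).round(3) if len(q) else '',q.max(0).round(3) if len(q) else '')
q=P[(abs(P[:,0]-.666)<.05)&(abs(P[:,1]-.02)<.06)]
# heap heights in tub frame, yaw 18deg
a=np.radians(18);d=q[:,:2]-[.666,.021];t=np.c_[d@[np.cos(a),np.sin(a)],d@[-np.sin(a),np.cos(a)]]
for y in range(-45,50,15):
    print(y,[round(float(np.median(q[(abs(t[:,0]*1e3-x)<8)&(abs(t[:,1]*1e3-y)<8),2])),3) for x in (-20,0,20)])
E
```

```text
0.05 4298 [ 0.696 -0.16   0.05 ] [0.85  0.059 0.297]
0.08 3523 [ 0.696 -0.16   0.08 ] [ 0.85  -0.045  0.297]
0.1 3395 [ 0.696 -0.16   0.1  ] [ 0.85  -0.049  0.297]
0.13 3191 [ 0.696 -0.16   0.13 ] [ 0.825 -0.099  0.297]
-45 [0.003, 0.008, 0.003]
-30 [0.005, 0.013, 0.004]
-15 [0.005, 0.013, 0.017]
0 [0.011, 0.018, 0.02]
15 [0.017, 0.018, 0.015]
30 [0.005, 0.02, 0.019]
45 [0.005, 0.013, 0.004]
```

Request:
{"fn": "drive_tool", "kwargs": {
  "rows": [
    {"x": 0.471,"y": -0.797,"z": 0,"turn": 0},
    {"x": 0.471,"y": -0.797,"z": 0,"turn": 0},
    {"x": 0.471,"y": -0.797,"z": 0,"turn": 0},
    {"x": 0.471,"y": -0.797,"z": 0,"turn": 0},
    {"x": 0.471,"y": -0.797,"z": 0,"turn": 0}
  ]
}}

```text
time: 6.15
tcp_pos: [0.5679, 0.1878, 0.1365]
orientation: [-3.141, 0.0, 1.303]
force: [-0.2, -0.4, -0.5]
grip_width: 0.0068
grasp_force: 12.0
```

Request:
{"fn": "drive_tool", "kwargs": {
  "rows": [
    {"x": 0.471,"y": -0.797,"z": 0,"turn": 0},
    {"x": 0.471,"y": -0.797,"z": 0,"turn": 0},
    {"x": 0.471,"y": -0.797,"z": 0,"turn": 0},
    {"x": 0.471,"y": -0.797,"z": 0,"turn": 0},
    {"x": 0.471,"y": -0.797,"z": 0,"turn": 0}
  ]
}}

```text
time: 6.78
tcp_pos: [0.6149, 0.1084, 0.1366]
orientation: [3.142, -0.0, 1.303]
force: [-0.5, 0.6, 1.1]
grip_width: 0.007
grasp_force: 12.0
```

Request:
{"fn": "drive_tool", "kwargs": {
  "rows": [
    {"x": 0.471,"y": -0.797,"z": -0.2,"turn": 0},
    {"x": 0.471,"y": -0.797,"z": -0.5,"turn": 0},
    {"x": 0.471,"y": -0.797,"z": -0.8,"turn": 0},
    {"x": 0.471,"y": -0.797,"z": -0.9,"turn": 0},
    {"x": 0.471,"y": -0.797,"z": -0.72,"turn": 0}
  ]
}}

```text
time: 7.4
tcp_pos: [0.6616, 0.0287, 0.0723]
orientation: [-3.14, 0.0, 1.303]
force: [-0.0, -0.1, -0.5]
grip_width: 0.0063
grasp_force: 12.0
```

Request:
{"fn": "drive_tool", "kwargs": {
  "rows": [
    {"x": 0,"y": 0,"z": 0,"turn": 0},
    {"x": 0,"y": 0,"z": 0,"turn": 0},
    {"x": 0,"y": 0,"z": 0,"turn": 0},
    {"x": 0,"y": 0,"z": 0,"turn": 0},
    {"x": 0,"y": 0,"z": 0,"turn": 0}
  ],
  "claw": 0.25
}}

```text
time: 8.02
tcp_pos: [0.6614, 0.03, 0.0746]
orientation: [3.141, -0.0, 1.303]
force: [-0.7, 0.3, 1.2]
grip_width: 0.0234
grasp_force: 0.0
```

Request:
{"fn": "drive_tool", "kwargs": {
  "rows": [
    {"x": -0.834,"y": 0.7335,"z": 1,"turn": 0},
    {"x": -0.834,"y": 0.7335,"z": 1,"turn": 0},
    {"x": -0.834,"y": 0.7335,"z": 0,"turn": 0},
    {"x": -0.834,"y": 0.7335,"z": 0,"turn": 0},
    {"x": -0.834,"y": 0.7335,"z": 0,"turn": 0}
  ],
  "claw": 0.3
}}

```text
time: 8.65
tcp_pos: [0.5766, 0.104, 0.1133]
orientation: [-3.14, 0.0, 1.303]
force: [0.4, 0.7, -0.4]
grip_width: 0.0281
grasp_force: 0.0
```

Request:
{"fn": "drive_tool", "kwargs": {
  "rows": [
    {"x": -0.834,"y": 0.7335,"z": 0,"turn": 0},
    {"x": -0.834,"y": 0.7335,"z": 0,"turn": 0},
    {"x": -0.834,"y": 0.7335,"z": 0,"turn": 0},
    {"x": -0.834,"y": 0.7335,"z": 0,"turn": 0},
    {"x": -0.834,"y": 0.7335,"z": 0,"turn": 0}
  ]
}}

```text
time: 9.28
tcp_pos: [0.4935, 0.1774, 0.1143]
orientation: [3.141, -0.0, 1.303]
force: [1.1, -0.6, 0.6]
grip_width: 0.0279
grasp_force: 0.0
```

```bash
python3 - <<'E'
from h import *
s=robot.sense();p=robot.camera('wrist');P=wcloud(p,s)
print(s['time'],s['tcp_pos'],s['orientation'])
for k in ['good_1','short_1']:
    for d in robot.outline_of(p,k):
        q=P[d['region']];q=q[q[:,2]>np.nanmax(q[:,2])-.008]; print(k,round(d['conf'],2),np.round(d['location']),np.nanmean(q,0).round(4))
p=robot.camera('top');Q=cloud(p)
c=p['color'][120:190,290:380,::-1];cv2.imwrite('pics/t2.png',cv2.resize(c,(720,560),interpolation=cv2.INTER_CUBIC))
for k in ['short_1','scrap_tub']:
    for d in robot.outline_of(p,k): print(k,d['conf'],d['location'],np.nanmedian(Q[d['region']],0))
E
```

```text
9.275 [0.49351483 0.17736296 0.11432216] [ 3.14145038e+00 -7.54112173e-05  1.30307980e+00]
good_1 0.65 [252. 256.] [0.4868 0.1455 0.0607]
good_1 0.64 [171. 254.] [0.5041 0.2068 0.0612]
good_1 0.54 [132. 255.] [0.5124 0.2369 0.0614]
good_1 0.44 [ 41. 257.] [0.5291 0.2979 0.0615]
short_1 0.6 [214. 256.] [0.4957 0.1765 0.0497]
short_1 0.38 [314. 255.] [0.503  0.2075 0.1861]
scrap_tub 0.7 [147.5, 330.5] [0.66858925 0.0186952  0.01575097]
```

View pics/t2.png

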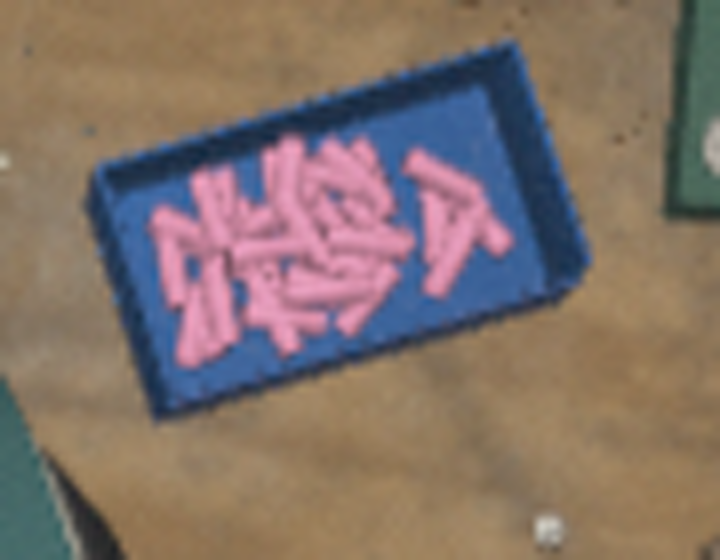

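The tub holds all the pins and nothing lies outside it, so the first short pin is in. Now I pick the second.

Request:
{"fn": "drive_tool", "kwargs": {
  "rows": [
    {"x": 0.06,"y": -0.04,"z": -0.6,"turn": 0},
    {"x": 0,"y": 0,"z": -0.6,"turn": 0},
    {"x": 0,"y": 0,"z": -0.6,"turn": 0},
    {"x": 0,"y": 0,"z": -0.57,"turn": 0},
    {"x": 0,"y": 0,"z": 0,"turn": 0}
  ]
}}

```text
time: 10.2
tcp_pos: [0.4954, 0.1755, 0.0657]
orientation: [-3.14, 0.001, 1.303]
force: [0.3, -0.1, -0.3]
grip_width: 0.028
grasp_force: 0.0
```

Request:
{"fn": "drive_tool", "kwargs": {
  "rows": [
    {"x": 0,"y": 0,"z": 0,"turn": 0},
    {"x": 0,"y": 0,"z": 0,"turn": 0},
    {"x": 0,"y": 0,"z": 0,"turn": 0},
    {"x": 0,"y": 0,"z": 0,"turn": 0},
    {"x": 0,"y": 0,"z": 0,"turn": 0}
  ],
  "claw": 0
}}

```text
time: 10.82
tcp_pos: [0.4959, 0.1757, 0.0671]
orientation: [3.141, -0.0, 1.303]
force: [0.2, -0.6, 1.6]
grip_width: 0.0066
grasp_force: 12.0
```

Request:
{"fn": "drive_tool", "kwargs": {
  "rows": [
    {"x": 0,"y": 0,"z": 0.5,"turn": 0},
    {"x": 0,"y": 0,"z": 0.5,"turn": 0},
    {"x": 0,"y": 0,"z": 1,"turn": 0},
    {"x": 0,"y": 0,"z": 1,"turn": 0},
    {"x": 0,"y": 0,"z": 0.5,"turn": 0}
  ]
}}

```text
time: 11.45
tcp_pos: [0.4963, 0.1758, 0.139]
orientation: [3.14, -0.001, 1.303]
force: [0.0, 0.1, -0.6]
grip_width: 0.0064
grasp_force: 12.0
```

Request:
{"fn": "drive_tool", "kwargs": {
  "rows": [
    {"x": 0.83,"y": -0.74,"z": 0,"turn": 0},
    {"x": 0.83,"y": -0.74,"z": 0,"turn": 0},
    {"x": 0.83,"y": -0.74,"z": 0,"turn": 0},
    {"x": 0.83,"y": -0.74,"z": 0,"turn": 0},
    {"x": 0.83,"y": -0.74,"z": 0,"turn": 0}
  ]
}}

```text
time: 12.08
tcp_pos: [0.58, 0.1003, 0.1365]
orientation: [-3.141, 0.0, 1.303]
force: [-0.3, 0.6, 0.3]
grip_width: 0.0068
grasp_force: 12.0
```

Request:
{"fn": "drive_tool", "kwargs": {
  "rows": [
    {"x": 0.83,"y": -0.74,"z": 0,"turn": 0},
    {"x": 0.83,"y": -0.74,"z": -0.3,"turn": 0},
    {"x": 0.83,"y": -0.74,"z": -0.8,"turn": 0},
    {"x": 0.83,"y": -0.74,"z": -1,"turn": 0},
    {"x": 0.83,"y": -0.74,"z": -1,"turn": 0}
  ]
}}

```text
time: 12.7
tcp_pos: [0.6628, 0.0266, 0.0737]
orientation: [-3.141, 0.0, 1.303]
force: [-0.3, 0.2, 0.3]
grip_width: 0.0068
grasp_force: 12.0
```

Request:
{"fn": "drive_tool", "kwargs": {
  "rows": [
    {"x": 0,"y": 0,"z": 0,"turn": 0},
    {"x": 0,"y": 0,"z": 0,"turn": 0},
    {"x": 0,"y": 0,"z": 0,"turn": 0},
    {"x": 0,"y": 0,"z": 0,"turn": 0},
    {"x": 0,"y": 0,"z": 0,"turn": 0}
  ],
  "claw": 0.25
}}

```text
time: 13.32
tcp_pos: [0.6618, 0.0279, 0.0753]
orientation: [3.141, -0.0, 1.303]
force: [-0.2, -0.8, 0.2]
grip_width: 0.0233
grasp_force: 0.0
```

Request:
{"fn": "drive_tool", "kwargs": {
  "rows": [
    {"x": 0,"y": 0,"z": 1,"turn": 0},
    {"x": -0.5,"y": 0,"z": 1,"turn": 0.8},
    {"x": -1,"y": 0.4,"z": 1,"turn": 0.8},
    {"x": -1,"y": 0.4,"z": 0,"turn": 0.8},
    {"x": -1,"y": 0.4,"z": 0,"turn": 0.8}
  ],
  "claw": 0.5
}}

```text
time: 13.95
tcp_pos: [0.5915, 0.0519, 0.1368]
orientation: [3.14, 0.0, 1.641]
force: [0.4, -0.2, -0.0]
grip_width: 0.0466
grasp_force: 0.0
```

Request:
{"fn": "drive_tool", "kwargs": {
  "rows": [
    {"x": -0.42,"y": 0.06,"z": 0,"turn": 0.785},
    {"x": -0.42,"y": 0.06,"z": 0,"turn": 0.785},
    {"x": -0.42,"y": 0.06,"z": 0,"turn": 0.785},
    {"x": -0.42,"y": 0.06,"z": 0,"turn": 0.785},
    {"x": -0.42,"y": 0.06,"z": 0,"turn": 0.785}
  ]
}}

```text
time: 14.58
tcp_pos: [0.5498, 0.0577, 0.1365]
orientation: [3.14, 0.001, 2.052]
force: [-0.0, -0.8, -0.7]
grip_width: 0.0466
grasp_force: 0.0
```

Request:
{"fn": "drive_tool", "kwargs": {
  "rows": [
    {"x": -0.42,"y": 0.06,"z": 0,"turn": 0.785},
    {"x": -0.42,"y": 0.06,"z": 0,"turn": 0.785},
    {"x": -0.42,"y": 0.06,"z": 0,"turn": 0.785},
    {"x": -0.42,"y": 0.06,"z": 0,"turn": 0.785},
    {"x": -0.42,"y": 0.06,"z": 0,"turn": 0.785}
  ]
}}

```text
time: 15.2
tcp_pos: [0.5078, 0.0637, 0.1365]
orientation: [3.141, 0.001, 2.463]
force: [0.0, -0.3, -0.2]
grip_width: 0.0464
grasp_force: 0.0
```

Request:
{"fn": "drive_tool", "kwargs": {
  "rows": [
    {"x": -0.42,"y": 0.06,"z": 0,"turn": 0.785},
    {"x": -0.42,"y": 0.06,"z": 0,"turn": 0.785},
    {"x": -0.42,"y": 0.06,"z": 0,"turn": 0.785},
    {"x": -0.42,"y": 0.06,"z": 0,"turn": 0.785},
    {"x": -0.42,"y": 0.06,"z": 0,"turn": 0.785}
  ]
}}

```text
time: 15.82
tcp_pos: [0.4657, 0.0697, 0.1365]
orientation: [3.141, 0.002, 2.874]
force: [0.2, 0.8, 0.7]
grip_width: 0.0462
grasp_force: 0.0
```

```bash
python3 - <<'E'
from h import *
s=robot.sense();p=robot.camera('wrist');P=wcloud(p,s)
print(s['time'],s['tcp_pos'],s['orientation'],s['joints'].round(2))
m=(P[...,2]>.052)&(P[...,2]<.066)&(np.linalg.norm(P[...,:2]-[.465,.07],axis=-1)<.02)
q=P[m]; print(m.sum(),q.mean(0),(q.min(0)+q.max(0))/2)
t=robot.camera('top')
A=cv2.resize(p['color'],(400,300));B=cv2.resize(t['color'][110:200,280:400],(400,300))
cv2.imwrite('pics/k.png',np.hstack([A,B])[...,::-1])
E
```

```text
15.825 [0.46574791 0.06972668 0.13645628] [3.14098207e+00 1.50707409e-03 2.87409332e+00] [ 0.09 -0.3   2.    0.    1.44 -1.21]
398 [0.4640102  0.0690824  0.05869946] [0.46522651 0.06868376 0.0568589 ]
```

View pics/k.png

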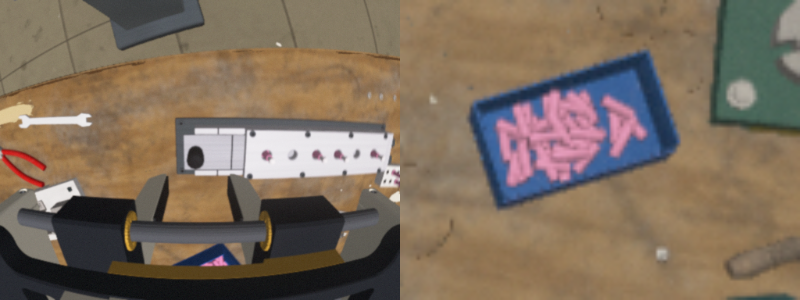

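Four good pins stand with both short holes empty at wrist (290,155) and (360,155), the tub is intact, and the knob is under the jaws. I descend and grip.

Request:
{"fn": "drive_tool", "kwargs": {
  "rows": [
    {"x": -0.04,"y": -0.02,"z": -1,"turn": 0},
    {"x": 0,"y": 0,"z": -1,"turn": 0},
    {"x": 0,"y": 0,"z": -1,"turn": 0},
    {"x": 0,"y": 0,"z": -0.92,"turn": 0},
    {"x": 0,"y": 0,"z": 0,"turn": 0}
  ]
}}

```text
time: 16.55
tcp_pos: [0.4646, 0.0691, 0.0546]
orientation: [-3.141, -0.002, 2.871]
force: [0.7, 0.4, 1.0]
grip_width: 0.0465
grasp_force: 0.0
```

Request:
{"fn": "drive_tool", "kwargs": {
  "rows": [
    {"x": 0,"y": 0,"z": 0,"turn": 0},
    {"x": 0,"y": 0,"z": 0,"turn": 0},
    {"x": 0,"y": 0,"z": 0,"turn": 0},
    {"x": 0,"y": 0,"z": 0,"turn": 0},
    {"x": 0,"y": 0,"z": 0,"turn": 0}
  ],
  "claw": 0,
  "squeeze": 30
}}

```text
time: 17.18
tcp_pos: [0.4646, 0.0676, 0.0564]
orientation: [-3.138, -0.0, 2.871]
force: [-3.9, -16.5, 3.0]
grip_width: 0.0169
grasp_force: 30.0
```

Request:
{"fn": "drive_tool", "kwargs": {
  "rows": [
    {"x": -0.027,"y": -0.096,"z": 0,"turn": 0},
    {"x": -0.027,"y": -0.096,"z": 0,"turn": 0},
    {"x": -0.027,"y": -0.096,"z": 0,"turn": 0},
    {"x": -0.027,"y": -0.096,"z": 0,"turn": 0},
    {"x": -0.027,"y": -0.096,"z": 0,"turn": 0}
  ]
}}

```text
time: 17.8
tcp_pos: [0.4625, 0.0603, 0.0564]
orientation: [3.14, 0.0, 2.871]
force: [3.7, 7.4, -3.9]
grip_width: 0.0168
grasp_force: 30.0
```

Request:
{"fn": "drive_tool", "kwargs": {
  "rows": [
    {"x": -0.027,"y": -0.096,"z": 0,"turn": 0},
    {"x": -0.027,"y": -0.096,"z": 0,"turn": 0},
    {"x": -0.027,"y": -0.096,"z": 0,"turn": 0},
    {"x": -0.01,"y": -0.04,"z": 0,"turn": 0},
    {"x": 0,"y": 0,"z": 0,"turn": 0}
  ]
}}

```text
time: 18.42
tcp_pos: [0.4607, 0.0538, 0.0565]
orientation: [3.14, 0.0, 2.871]
force: [3.3, 8.1, -3.8]
grip_width: 0.0172
grasp_force: 30.0
```

```bash
python3 - <<'E'
from h import *
s=robot.sense();print(s['time'],s['tcp_pos'],s['force'],s['grasp_force'])
p=robot.camera('scene')
t=robot.camera('top')
A=cv2.resize(p['color'][160:220,280:360],(400,300),interpolation=cv2.INTER_CUBIC);B=cv2.resize(p['color'][150:250,180:313],(400,300),interpolation=cv2.INTER_CUBIC)
C=cv2.resize(t['color'][210:270,260:340],(400,300),interpolation=cv2.INTER_CUBIC)
cv2.imwrite('pics/m.png',np.vstack([np.hstack([A,B]),np.hstack([C,C*0])])[...,::-1])
E
```

```text
18.425 [0.46071421 0.05379506 0.05645042] [ 3.32284717  8.13763395 -3.83762855] 29.99868773185881
```

View pics/m.png

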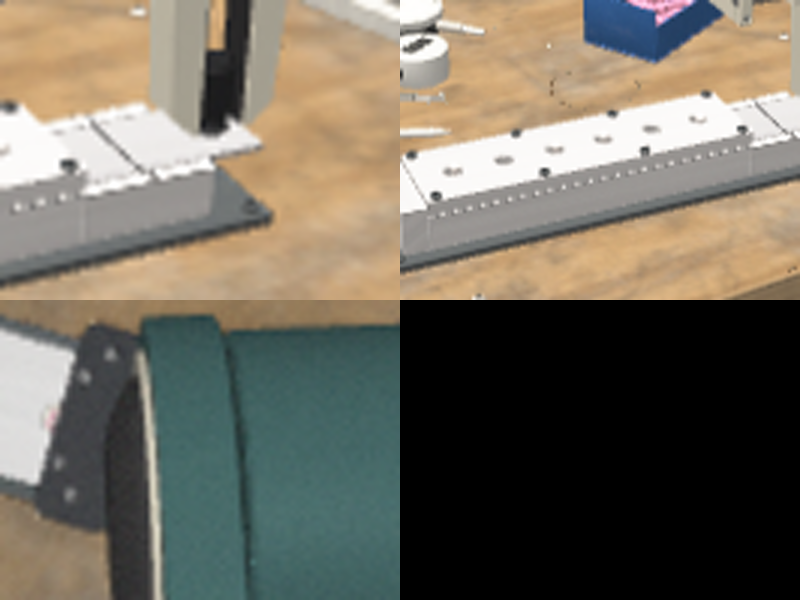

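All the pins have dropped, since nothing stands above the plate. The shutter line nearly meets the rail line at crop (154,175). By TCP travel it is about 1.5 mm short, so I pull that much more.

Request:
{"fn": "drive_tool", "kwargs": {
  "rows": [
    {"x": -0.01,"y": -0.036,"z": 0,"turn": 0},
    {"x": -0.01,"y": -0.036,"z": 0,"turn": 0},
    {"x": 0,"y": 0,"z": 0,"turn": 0},
    {"x": 0,"y": 0,"z": 0,"turn": 0},
    {"x": 0,"y": 0,"z": 0,"turn": 0}
  ]
}}

```text
time: 19.15
tcp_pos: [0.4604, 0.0524, 0.0565]
orientation: [3.14, 0.001, 2.871]
force: [4.5, 7.3, -4.6]
grip_width: 0.0171
grasp_force: 30.0
```

```bash
python3 - <<'E'
from h import *
s=robot.sense();print(s['time'],s['tcp_pos'],s['force'],s['grasp_force'],np.abs(s['qd']).max())
p=robot.camera('scene')
A=cv2.resize(p['color'][170:200,290:330],(800,600),interpolation=cv2.INTER_CUBIC)
cv2.imwrite('pics/m2.png',A[...,::-1])
E
```

```text
19.15 [0.46037229 0.05241577 0.05648064] [ 4.50083236  7.28711404 -4.6274195 ] 29.998664248123532 0.0013993775663134697
```

View pics/m2.png

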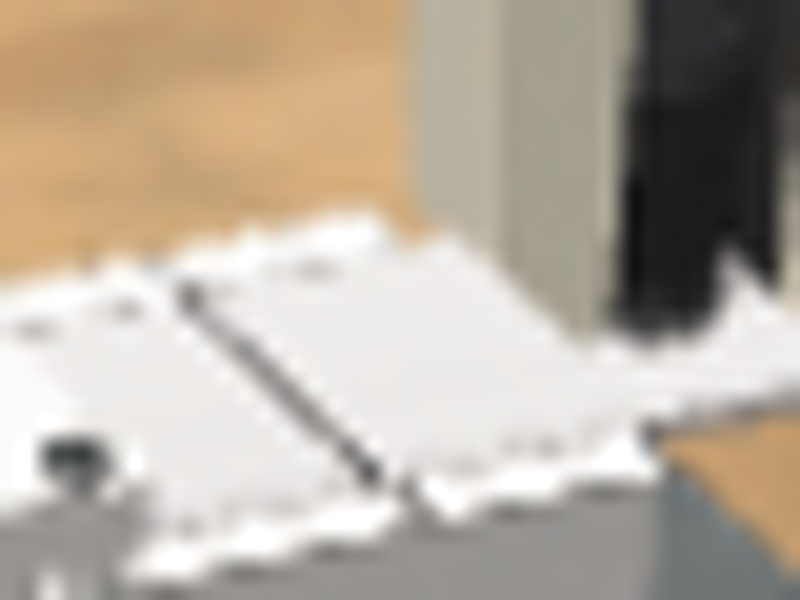

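The shutter line from (190,295) to (375,475) runs straight into the rail mark at (415,505). Travel is 15.8 mm, so I hand in the job.

```bash
python3 -c "
from rig import robot
print(robot.finish_job())"
```

```text
the job is handed in; nothing more can be done
None
```

I handed the job in at about 19 s: both short pins were dropped in the scrap tub, no pin shows above the plate so the four good ones have dropped, and the shutter is held at the mark by its knob; the hand-in returned no verdict.

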